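# Fit the keyed rotor on a bench tube mixer and check its drive

### The job

Put the loose rotor on the spindle of the tube mixer and turn it until the slot under its hub drops over the key and the rotor sits fully home. Then prove the drive: still seated, turn the rotor anticlockwise (seen from above) through its slack until the spindle has turned about 15 degrees from where it started, then clockwise until the spindle is about 15 degrees past its starting place the other way. Let go with the rotor still fully home, and leave the jar, the bottle and the lying sample tube between them where they are.

Things in the scene. Friction and masses are not known exactly. Their poses are not given: they have to be found in the camera images.
- mixer: Tube mixer, fixed to the bench on its left or right half: white box 190 (x) x 210 (y) x 70 mm tall, controls on its -x face; origin at the centre of its underside, z up. In the middle of its top stands an upright steel spindle: a flange of 72 mm diameter, a shaft and a key.
- seat (a point): Point on the mixer: centre of the top face of the spindle's flange, on the spindle's axis, 80 mm above the bench; axes as the mixer's. The rotor's underside rests here when fully home; with its slot not over the key the rotor rides on the key, 14 mm higher.
- spindle_tip (a point): Point on the spindle's axis at the shaft's tip, 38 mm above the flange (mixer's axes). The shaft is 22 mm in diameter for 24 mm up, then tapers to 8 mm at the tip. Across its foot lies a straight key with a rounded back: 48 mm long (24 mm to each side), 8 mm wide, back 14 mm above the flange. Which way the key points varies, follows from no reading and is not given.
- drive (a joint): Turning of the spindle (flange, shaft, key together) in rad, 0 at the start, positive anticlockwise seen from above. A brake holds it: about 0.35 N m to turn it, plus 0.3 N m per rad/s; it stays where it is left; stops at 3.1 rad either way. Turning the rotor on top of the key with a light push (under 10 N down) does not drag it.
- rotor: The rotor, loose and upright on the bench half without the mixer, 0.36 to 0.59 kg: aluminium disc of 150 mm diameter, 40 to 50 mm above its underside, eight tube pockets (19 mm wide) hanging from it on a 116 mm circle, ending 8 mm above its underside; below the disc a square hub 56 x 56 x 40 mm, above it a square grip. Origin at the centre of the hub's underside, z up.
- rotor_slot (a point): Same point as the rotor's origin: mouth of the hub's blind bore (25 mm wide, 40 mm deep, open downwards). A slot 11 mm wide, 18 mm deep crosses the hub's underside right through along the rotor's x axis, so it fits the key at either of two headings half a turn apart. Slack of the slot on the key: about 0.06 rad either way.
- rotor_grip (a point): Point on the rotor: middle of the square grip, 78 mm above the rotor's underside, axes as the rotor's. The grip is 36 x 36 mm, sides square to the rotor's x and y axes, from 54 to 100 mm above the underside.
- jar: Bystander, not to be moved: small amber jar, 48 mm wide, 60 mm tall, near the middle of the bench; origin at the centre of its underside.
- bottle: Bystander, not to be moved: white bottle, 60 mm wide, 125 mm tall, beyond the middle of the bench; origin at the centre of its underside.
- big_tube: Bystander, not to be moved: large capped sample tube lying on the bench, 110 mm long, 35 mm at the cap, on the robot's side of the jar; origin at the centre of its underside.
Things that resemble listed ones, but are neither listed nor needed, are in the scene too. Leave any pink, purple or yellow look-alike of the rotor alone.

How it is judged (in metres and radians):
On the way, in this order (a step that is already met when the one before it is completed fails the run):
1. the rotor is fully home on the spindle, slot over the key (z of rotor in the frame of seat between -0.004 and 0.004 m and horizontal distance between rotor and seat below 0.005 m and angle between rotor's own z axis and vertical below 0.06 rad), for 0.2 s.
2. seated, the rotor has turned the spindle anticlockwise, over 0.14 rad from its start (all of step 1 and value of joint drive above 0.14 rad), for 0.05 s.
3. seated, the rotor has turned the spindle clockwise, over 0.14 rad the other side of its start (all of step 1 and value of joint drive below -0.14 rad), for 0.05 s.
At the end, for the whole second after the job is handed in: The rotor rests fully home on the spindle (underside within 4 mm of the flange's top, centre within 5 mm of the axis, tilted less than 0.06 rad), at rest and released (all of step 1 and linear speed of rotor below 0.02 m/s and contact force between rotor and the fingers below 0.05 N); the robot touches nothing.
It fails at once if a bystander is pushed more than 30 mm from its place (distance of any of jar, bottle, big_tube from where it was at the start of the episode above 0.03 m).
It also fails if it takes over 72 s, if anything falls off the work surface, if the arm or the gripper's body presses on something with over 40 N, if the wrist force passes 120 N, or if a joint passes its speed limit or range.

### The arm

A 6-joint arm with a two-finger parallel gripper is mounted at the origin on the work surface. World frame = base frame: x ahead of the robot, y to its left, z up, the work surface at z = 0. Lengths are in m, angles in degrees, forces in N, time in s.
With the tool pointing down it reaches from about 0.375 to 0.9 m from the base axis. Payload 3.1 kg.
Tool frame: the origin (TCP) lies at the very end of the fingers, on their centre line; the grasp point (between the pads) lies 19 mm behind it (bot.hold_point_z is the z of the grasp point in the tool frame, in m); z points along the fingers, y is the direction in which the jaws open and shut (so a half turn about z gives the same grasp; the last joint's range is limited). The gripper opens to 87 mm and grips with 3 to 60 N. Pads are 19 mm wide; open, the fingers measure 117 mm over their backs; the gripper's body (75 mm by 190 mm) begins 51 mm behind the grasp point.
Start: joints at [-81.389, 30.224, 82.088, -0, 67.689, -10.227], TCP at [0.202, -0.591, 0.223] pointing down, gripper open.
Joint ranges: [-176.69, 176.69], [-43.24, 126.21], [12.49, 139.97], [-82, 262], [0, 151.66], [-163.58, 163.58]. Speed limits (degrees/s): [159.86, 159.86, 180, 180, 180, 180].

### API

Orientations are given as a 3x3 rotation matrix whose columns are the frame's x, y, z axes.
In Python, from rig import bot gives the robot as it stands.
- The arm moves only by the tool servo_tool, never from a script. Its argument "increments" is a list of rows, each a list of 3 entries, a list of its own where there are three numbers: the closure, from 0 (fully open) to 1 (shut), then the shift along the tool's x, y, z in mm, then the turn about the tool's z in degrees. In form: [[claw, [x, y, z], turn], ...]. A call has 1 to 5 rows; each row shifts and turns the commanded pose from where the row before left it, along the tool's axes as they then stand; what a row does not reach is not made up. A row lasts 1/8 s, in which the tool goes at most 62.5 mm and 10.7 degrees, less where a joint would pass 70% of its speed; a pose out of reach is approached as far as the arm can. A call with a gripper value outside its range is refused whole. The fingers move at their own pace and stop on an object; the grip force is fixed at half the most. Time passes only in rows, so rows that do not move let the fingers close. It gives the time, the measured TCP pose, the force and the opening at its end, in the units of the state.
- bot.read_state(): the state, without advancing time (a new reading comes with each control period).
- bot.capture(name): name is "side" or "top"; returns (picture, depth): 420x560x3 uint8, blue, green, red; 420x560 float32, m along the optical axis (not along the pixel's ray), 0 where there is no reading.
- bot.camera_info(name): a dict with "K" (3x3 intrinsics, pixels), "distortion" ([k1, k2, p1, p2, k3] as OpenCV has them; the pictures are not rectified), "R" (3x3) and "t" (3): a world point X has camera coordinates R X + t. Camera axes: x right, y down, z forward; pixel columns grow to the right and rows downward; lengths in m; the calibration is good to about 2 mm. A picture is of the moment at which its call begins. camera_info takes no time and is no camera call.
- bot.hand_in(): hands the job in, once; it reports no verdict.
Trained networks look in the newest picture that a camera, given by its name, has taken for a name from the list of things; names that differ only in an ending like _2 or _b are one class to them, and where a whole thing is asked for, a point or a joint stands for the part that bears it (a point fixed in the world has none). Each returns a list of dicts, best first, with "p" (0 to 1); they miss things now and then, are a little off and sometimes report something else, mostly with a low value. They report only what shows in the picture. A call takes as long as a camera call. They do not tell look-alikes from the thing itself.
- bot.find_in(camera, thing): "bbox" ([left, top, right, bottom] in pixels, round what is visible of it).
- bot.trace(camera, thing): "region" (420x560 bool, what is visible of it) and "bbox" ([left, top, right, bottom] in pixels, round what is visible of it).
The state is a dict: "time_s": time; "joint_positions": joint angles; "qvel": joint speeds; "tau": joint torques, N m; "position": TCP position; "tcp_rot": TCP orientation; "force": force on the tool from outside, world axes, zero at the start; "moment": the same for the moment, N m; "opening": opening from 0.0 (shut) to 1.0 (fully open).
Only numpy, scipy, OpenCV 4.12 (cv2) and the standard library are available. Lean on these libraries where they do the work, as an engineer would, in place of code of your own. Each camera call takes 0.05 s, during which the arm holds its last target.

## Working session

There is one attempt and no reset: what is moved stays moved. The work goes in short steps, Python scripts to look and compute and a tool call to move; the robot and the scene stay as the last step left them, time stands still between calls to the robot, and variables do not carry over. Pictures are saved under pics/ and viewed, and the job is handed in when it is done.

Besides the shell and the picture viewer there is one more tool, called as a command line: name --argument value ..., lists and objects as JSON in quotes. servo_tool: Moves the arm, as the interface text tells. Its arguments: {"type":"object","properties":{"increments":{"type":"array","items":{"type":"array"}}},"required":["increments"]}

```bash
mkdir -p pics; cat > h.py <<'E'
import numpy as np, cv2
from rig import bot
def cap(n,f):
    im,d=bot.capture(n); cv2.imwrite(f'pics/{f}.png',im); np.savez(f'pics/{f}.npz',im=im,d=d); return im,d
def pts(n,d,mask=None):
    c=bot.camera_info(n);K=np.array(c['K']);D=np.array(c['distortion']);R=np.array(c['R']);t=np.array(c['t'])
    v,u=np.nonzero((d>0)&(mask if mask is not None else True))
    q=cv2.undistortPoints(np.stack([u,v],1).astype(float).reshape(-1,1,2),K,D).reshape(-1,2)
    z=d[v,u]; X=np.c_[q*z[:,None],z]
    return (X-t)@R, u, v
def proj(n,P):
    c=bot.camera_info(n);R=np.array(c['R']);t=np.array(c['t'])
    return cv2.projectPoints(np.array(P,float).reshape(-1,3),cv2.Rodrigues(R)[0],t,np.array(c['K']),np.array(c['distortion']))[0].reshape(-1,2)
E
python3 - <<'E'
from h import *
for n in ['top','side']:
    im,d=cap(n,n+'0')
    for th in ['rotor','mixer','jar','bottle','big_tube','spindle_tip','rotor_grip']:
        for r in bot.trace(n,th)[:4]:
            P,u,v=pts(n,d,r['region'])
            if len(P): print(n,th,round(r['p'],2),np.round(r['bbox']),np.round(np.median(P,0),3),np.round(np.percentile(P,2,axis=0),3),np.round(np.percentile(P,98,axis=0),3))
c=bot.camera_info('top');print(-np.array(c['R']).T@c['t'])
c=bot.camera_info('side');print(-np.array(c['R']).T@c['t'])
print(bot.read_state())
E
```

```text
top rotor 0.96 [139. 261. 206. 337.] [0.239 0.311 0.052] [0.172 0.246 0.047] [0.305 0.381 0.103]
top rotor 0.64 [205. 210. 268. 275.] [0.361 0.169 0.052] [0.296 0.104 0.044] [0.431 0.238 0.103]
top rotor 0.6 [170. 128. 226. 192.] [0.562 0.26  0.053] [0.498 0.196 0.047] [0.631 0.329 0.103]
top rotor 0.56 [ 94. 190. 160. 254.] [0.415 0.42  0.053] [0.351 0.356 0.047] [0.485 0.49  0.103]
top mixer 0.56 [365. 122. 478. 230.] [ 0.509 -0.256  0.072] [ 0.406 -0.372  0.004] [ 0.619 -0.149  0.087]
top jar 0.87 [293. 146. 317. 174.] [0.557 0.005 0.06 ] [ 0.54  -0.021 -0.   ] [0.591 0.027 0.067]
top bottle 0.72 [304.  89. 325. 123.] [ 0.686 -0.016  0.086] [ 0.67  -0.047  0.003] [0.717 0.009 0.129]
top bottle 0.68 [363. 122. 480. 228.] [ 0.508 -0.256  0.072] [ 0.407 -0.369  0.035] [ 0.615 -0.15   0.087]
top big_tube 0.67 [291. 208. 337. 223.] [ 0.428 -0.01   0.031] [ 0.414 -0.062  0.003] [0.448 0.044 0.038]
top spindle_tip 0.61 [366. 122. 474. 227.] [ 0.508 -0.256  0.072] [ 0.407 -0.368  0.033] [ 0.615 -0.151  0.087]
top rotor_grip 0.95 [ 96. 190. 157. 251.] [0.415 0.42  0.053] [0.351 0.356 0.047
[... 1914 characters left out ...]
.20879157e+01,  6.70937145e-04,
        6.76888684e+01, -1.02276820e+01]), 'qvel': array([ 0.01920127, -0.03255621, -0.02398891,  0.00655842, -0.04827821,
        0.07481255]), 'tau': array([ 2.54168554e-04, -4.39950049e+01, -1.76981574e+01,  6.33376976e-02,
        5.03052911e-02, -1.03045969e-05]), 'position': array([ 0.20185535, -0.59148485,  0.22257775]), 'tcp_rot': array([[ 9.46424252e-01,  3.22925897e-01,  1.73957725e-05],
       [ 3.22925898e-01, -9.46424251e-01, -4.25117883e-05],
       [ 2.73562352e-06,  4.58517329e-05, -9.99999999e-01]]), 'force': array([-0.01932392, -0.53683512, -0.12274785]), 'moment': array([-0.0426889 ,  0.01977039, -0.03524592]), 'opening': 0.9997336337125278}
```

View pics/top0.png

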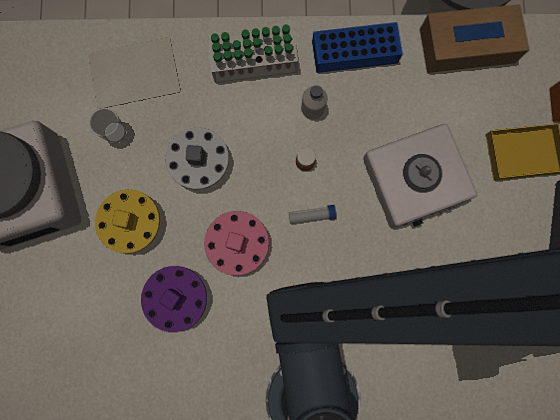

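View pics/side0.png

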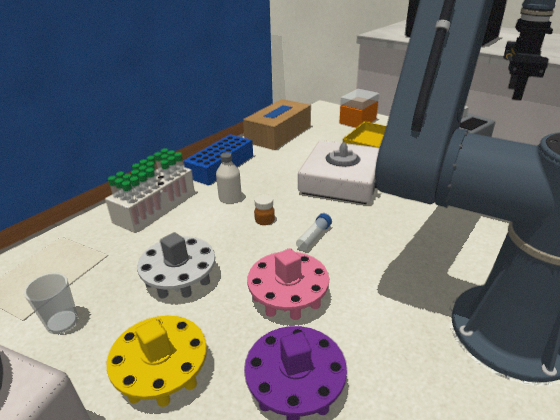

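```bash
python3 - <<'E'
from h import *
a=np.load('pics/top0.npz');b=np.load('pics/side0.npz')
cv2.imwrite('pics/z1.png',np.hstack([cv2.resize(a['im'][120:225,360:480],None,fx=3.3,fy=3.3,interpolation=3)[:345,:396],cv2.resize(b['im'][130:190,310:380],(396,345),interpolation=3)]))
for n,a,bb in [('top',a,(165,125,232,195)),('side',b,(134,225,220,300))]:
    d=a['d'];m=np.zeros(d.shape,bool);m[bb[1]:bb[3],bb[0]:bb[2]]=1
    P,u,v=pts(n,d,m)
    g=P[(P[:,2]>.09)&(P[:,2]<.115)]; r=cv2.minAreaRect((g[:,:2]*1000).astype(np.float32)); print(n,'grip',len(g),r,g[:,2].mean())
    g=P[(P[:,2]>.047)&(P[:,2]<.056)]; print('disc',cv2.minEnclosingCircle((g[:,:2]*1000).astype(np.float32)))
for n,a,bb in [('top',a,(360,115,482,232)),('side',b,(295,135,382,207))]:
    d=a['d'];m=np.zeros(d.shape,bool);m[bb[1]:bb[3],bb[0]:bb[2]]=1
    P,u,v=pts(n,d,m)
    g=P[(P[:,2]>.064)&(P[:,2]<.073)]; print(n,'box',len(g),cv2.minAreaRect((g[:,:2]*1000).astype(np.float32)))
    g=P[(P[:,2]>.0765)&(P[:,2]<.084)]; print('flange',len(g),cv2.minEnclosingCircle((g[:,:2]*1000).astype(np.float32)))
    for lo,hi in [(.085,.091),(.091,.097),(.097,.105),(.105,.13)]:
        g=P[(P[:,2]>lo)&(P[:,2]<hi)]; print(lo,len(g), g.mean(0) if len(g) else '')
        if n=='top': print(np.round(g*1000).astype(int).tolist())
E
```

```text
top grip 257 ((566.3512573242188, 262.31402587890625), (35.870670318603516, 36.92478942871094), 85.65518951416016) 0.10108229733405819
disc ((566.1158447265625, 263.311279296875), 75.48912048339844)
side grip 306 ((564.8919067382812, 264.7308654785156), (36.87113571166992, 37.82653045654297), 82.71334075927734) 0.09857795103559994
disc ((565.0009765625, 264.3140563964844), 76.07858276367188)
top box 31 ((633.9895629882812, -393.3955078125), (55.448638916015625, 27.33457374572754), 60.070709228515625)
flange 41 ((621.8497314453125, -383.105712890625), 27.45656394958496)
0.085 32 [ 0.62138735 -0.38250967  0.08825729]
[[629, -379, 85], [626, -356, 87], [626, -358, 88], [626, -366, 87], [627, -371, 86], [625, -372, 89], [626, -375, 89], [626, -377, 88], [625, -384, 89], [626, -387, 88], [625, -389, 88], [626, -392, 87], [626, -394, 87], [626, -396, 87], [623, -355, 91], [623, -362, 90], [623, -368, 88], [623, -369, 91], [622, -393, 90], [623, -396, 87], [623, -398, 88], [621, -356, 88], [620, -357, 90], [621, -393, 88], [620, -402, 90], [616, -403, 86], [613, -399, 91], [613, -402, 88], 
[... 1622 characters left out ...]
08, -376, 107], [608, -378, 108], [609, -381, 106], [604, -369, 114], [604, -371, 113], [606, -376, 108], [606, -378, 107], [606, -380, 107], [601, -365, 116], [599, -366, 121], [602, -371, 112], [602, -374, 112], [602, -376, 112], [603, -380, 107], [601, -380, 107], [570, -114, 124], [568, -115, 130], [568, -120, 130]]
side box 2031 ((512.8766479492188, -260.74273681640625), (189.16078186035156, 211.08389282226562), 19.021034240722656)
flange 199 ((512.8424072265625, -262.3286437988281), 36.84204864501953)
0.085 36 [ 0.51146973 -0.26074988  0.08767261]
0.091 45 [ 0.51446522 -0.25900269  0.09353012]
0.097 23 [ 0.50938002 -0.25898756  0.10112417]
0.105 39 [ 0.51214305 -0.26008947  0.11144845]
```

View pics/z1.png

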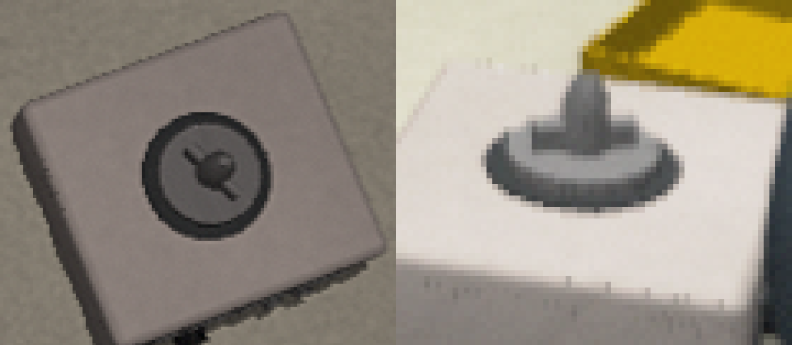

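```bash
python3 - <<'E'
from h import *
A=np.load('pics/top0.npz');d=A['d'];im=A['im']
m=np.zeros(d.shape,bool);m[115:232,360:482]=1
P,u,v=pts('top',d,m)
g=P[(P[:,2]>.064)&(P[:,2]<.0735)]; print('box',len(g),cv2.minAreaRect((g[:,:2]*1000).astype(np.float32)))
k=(P[:,2]>.0775)&(P[:,2]<.086)
g=P[k]; c,r=cv2.minEnclosingCircle((g[:,:2]*1000).astype(np.float32));print('flange',len(g),c,r,g[:,2].mean(), g.mean(0))
k=P[:,2]>.105; print('tip',k.sum(),P[k].mean(0),P[:,2].max())
cx,cy=np.array(c)/1000
s=8
for f,base in (('top','top0'),('side','side0')):
    pass
B=np.load('pics/side0.npz')['im']
out=[]
for n,I,(x0,y0,w,h) in (('top',A['im'],(400,148,48,48)),('side',B,(318,130,54,44))):
    S=12; Z=cv2.resize(I[y0:y0+h,x0:x0+w],None,fx=S,fy=S,interpolation=2)
    Z2=Z.copy()
    C={'top':(.5125,-.261),'side':(.5125,-.261)}[n]
    for ang,col in ((40,(0,0,255)),(50,(0,255,0)),(60,(255,0,0))):
        e=np.array([np.cos(np.radians(ang)),np.sin(np.radians(ang))])*.024
        q=proj(n,[[C[0]+e[0],C[1]+e[1],.094],[C[0]-e[0],C[1]-e[1],.094]])
        q=((q+.5-[x0,y0])*S).astype(int); cv2.line(Z2,tuple(map(int,q[0])),tuple(map(int,q[1])),col,1)
    th=np.linspace(0,6.283,60)
    q=proj(n,np.c_[C[0]+.036*np.cos(th),C[1]+.036*np.sin(th),0*th+.08]);q=((q+.5-[x0,y0])*S).astype(int);cv2.polylines(Z2,[q.astype(np.int32)],True,(0,255,255),1)
    out.append(cv2.resize(np.hstack([Z,Z2]),(800,300)))
cv2.imwrite('pics/z2.png',np.vstack(out))
E
```

```text
box 4791 ((515.6915283203125, -263.1885986328125), (189.8539276123047, 208.9535369873047), 19.169540405273438)
flange 629 (513.0150146484375, -263.530029296875) 106.08158874511719 0.08135663353238663 [ 0.51466534 -0.26335758  0.08135663]
tip 56 [ 0.51446774 -0.26334954  0.11267979] 0.12161336893553663
```

View pics/z2.png

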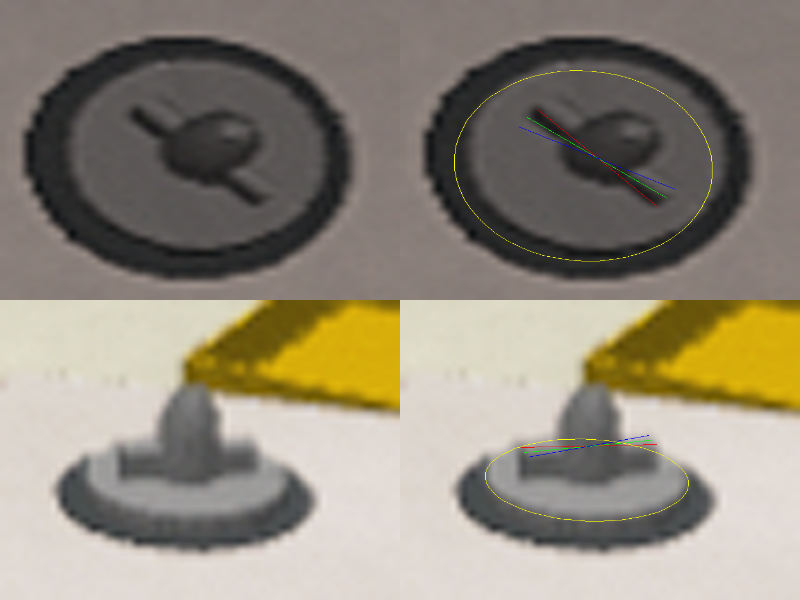

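servo_tool --increments '[[0,[40,-44,0],0],[0,[41,-46,0],0],[0,[41,-46,0],0],[0,[41,-46,0],0],[0,[41,-46,0],0]]'

```text
time_s: 1.42
position: [0.3219, -0.3083, 0.2229]
tcp_rot: [[0.947, 0.322, 0.001], [0.322, -0.947, -0.001], [0.001, 0.001, -1.0]]
force: [1.6, 0.3, -0.1]
opening: 1.001
```

servo_tool --increments '[[0,[41,-46,0],0],[0,[41,-46,0],0],[0,[41,-46,0],0],[0,[41,-46,0],0],[0,[41,-46,0],0]]'

```text
time_s: 2.05
position: [0.4419, -0.0242, 0.223]
tcp_rot: [[0.946, 0.323, 0.001], [0.323, -0.946, -0.001], [0.001, 0.001, -1.0]]
force: [0.7, 0.6, 0.6]
opening: 1.005
```

servo_tool --increments '[[0,[41,-46,0],0],[0,[41,-46,0],0],[0,[41,-46,0],0],[0,[41,-46,0],0],[0,[41,-46,0],0]]'

```text
time_s: 2.68
position: [0.5615, 0.26, 0.2227]
tcp_rot: [[0.946, 0.323, 0.001], [0.323, -0.946, -0.0], [0.001, 0.0, -1.0]]
force: [0.4, -0.5, -0.9]
opening: 0.998
```

servo_tool --increments '[[0,[0,0,0],-10],[0,[0,0,0],-10],[0,[0,0,0],-10],[0,[0,0,0],-10],[0,[0,0,0],-10]]'

```text
time_s: 3.3
position: [0.5608, 0.258, 0.2226]
tcp_rot: [[0.355, 0.935, 0.0], [0.935, -0.355, -0.0], [0.0, 0.0, -1.0]]
force: [0.1, -0.1, -0.6]
opening: 0.999
```

```bash
cat >> h.py <<'E'
def rel(x=None,y=None,z=None,yaw=None):
    s=bot.read_state();R=s['tcp_rot'];p=s['position']
    t=np.array([p[0] if x is None else x,p[1] if y is None else y,p[2] if z is None else z])
    cy=np.degrees(np.arctan2(R[1,0],R[0,0]))
    print('t',round(s['time_s'],2),'p',np.round(p*1000,1),'yaw',round(cy,2),'F',np.round(s['force'],1),'M',np.round(s['moment'],2),'open',round(s['opening']*87,1),'j',np.round(s['joint_positions'],1),'tilt',np.round(np.degrees(R[:2,2]),2))
    print('  shift mm',np.round(R.T@(t-p)*1000,1),'turn',None if yaw is None else round(-(yaw-cy),2))
E
python3 -c "
from h import *
rel(.5655,.2635,yaw=84)"
```

```text
t 3.3 p [560.8 258.  222.6] yaw 69.18 F [ 0.1 -0.1 -0.6] M [-0.01 -0.07  0.02] open 86.9 j [14.3 29.6 83.2 -0.  67.1 35.2] tilt [ 0. -0.]
  shift mm [6.8 2.5 0. ] turn -14.82
```

servo_tool --increments '[[0,[6.8,2.5,0],-7.4],[0,[0,0,40],-7.4],[0,[0,0,50],0],[0,[0,0,40],0],[0,[0,0,0],0]]'

```text
time_s: 3.92
position: [0.5629, 0.2626, 0.0894]
tcp_rot: [[0.111, 0.994, -0.008], [0.994, -0.111, -0.002], [-0.003, -0.007, -1.0]]
force: [-0.5, 0.7, -0.2]
opening: 0.997
```

```bash
python3 -c "
from h import *
rel(.5655,.2635,z=.062,yaw=84)
im,d=cap('side','s1');cv2.imwrite('pics/s1z.png',cv2.resize(im[180:320,90:260],None,fx=4,fy=4))"
```

```text
t 3.92 p [562.9 262.6  89.4] yaw 83.64 F [-0.5  0.7 -0.2] M [-0.04 -0.08 -0.04] open 86.8 j [14.7 39.7 88.4 -0.  52.3 21.1] tilt [-0.44 -0.12]
  shift mm [ 1.3  2.7 27.4] turn -0.36
```

View pics/s1z.png

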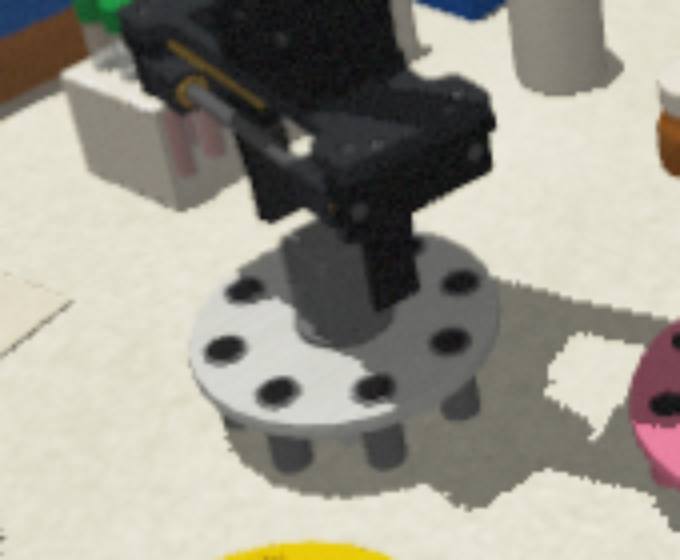

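The fingers straddle the silver rotor's grip (grip at about (335,280) in the 4x crop). The pose was still settling; I go down and grip.

servo_tool --increments '[[0,[0,0,0],0],[0,[1,1,14],0],[0,[0,0,12],0],[0,[0,0,0],0]]'

```text
time_s: 4.47
position: [0.5656, 0.264, 0.0653]
tcp_rot: [[0.111, 0.994, -0.003], [0.994, -0.111, -0.001], [-0.001, -0.003, -1.0]]
force: [0.2, 0.3, -0.2]
opening: 1.0
```

```bash
python3 -c "
from h import *
rel(.5655,.2635,z=.062,yaw=84)"
```

```text
t 4.47 p [565.6 264.   65.3] yaw 83.64 F [ 0.2  0.3 -0.2] M [-0.02 -0.05 -0.02] open 87.0 j [14.8 41.8 88.8 -0.  49.5 21.1] tilt [-0.15 -0.04]
  shift mm [-0.5 -0.1  3.3] turn -0.36
```

servo_tool --increments '[[0.4,[0,0,2],0],[0.7,[0,0,0],0],[0.8,[0,0,0],0],[0.8,[0,0,0],0],[0.8,[0,0,0],0]]'

```text
time_s: 5.1
position: [0.5667, 0.2643, 0.0647]
tcp_rot: [[0.111, 0.994, 0.0], [0.994, -0.111, 0.0], [0.0, 0.0, -1.0]]
force: [0.3, 0.7, -0.8]
opening: 0.515
```

```bash
python3 -c "
from h import *
rel(.5655,.2635,z=.3)"
```

```text
t 5.1 p [566.7 264.3  64.7] yaw 83.64 F [ 0.3  0.7 -0.8] M [ 0.03 -0.09 -0.02] open 44.8 j [14.8 41.9 88.8  0.  49.3 21.1] tilt [0.01 0.  ]
  shift mm [  -0.9   -1.1 -235.3] turn None
```

servo_tool --increments '[[0.8,[0,0,0],0],[0.8,[0,0,0],0],[0.8,[0,0,0],0]]'

```text
time_s: 5.48
position: [0.5663, 0.2643, 0.0646]
tcp_rot: [[0.111, 0.994, -0.001], [0.994, -0.111, -0.0], [-0.0, -0.001, -1.0]]
force: [-1.0, -0.1, 2.8]
opening: 0.409
```

servo_tool --increments '[[0.8,[0,0,-30],0],[0.8,[0,0,-50],0],[0.8,[0,0,-60],0],[0.8,[0,0,-50],0],[0.8,[0,0,0],0]]'

```text
time_s: 6.1
position: [0.5695, 0.265, 0.2588]
tcp_rot: [[0.111, 0.994, 0.01], [0.994, -0.111, 0.003], [0.004, 0.01, -1.0]]
force: [0.2, 0.3, -5.0]
opening: 0.415
```

```bash
python3 -c "
from h import *
rel(.514,-.262)
for z in (.15,.2,.25,.3,.35,.4,.45): print(z,proj('side',[[.566,.264,z],[.514,-.1,z],[.514,-.262,z]]).round().tolist())
im,d=cap('side','s2');cv2.imwrite('pics/s2z.png',cv2.resize(im[40:220,90:290],None,fx=4,fy=3.3,interpolation=2))"
```

```text
t 6.1 p [569.5 265.  258.8] yaw 83.64 F [ 0.2  0.3 -5. ] M [-0.03 -0.09 -0.01] open 36.1 j [14.8 28.1 79.7 -0.  71.6 21.1] tilt [0.58 0.15]
  shift mm [-529.9    3.3   -1.9] turn None
0.15 [[167.0, 216.0], [307.0, 153.0], [344.0, 131.0]]
0.2 [[162.0, 193.0], [308.0, 132.0], [345.0, 112.0]]
0.25 [[157.0, 167.0], [308.0, 111.0], [347.0, 92.0]]
0.3 [[151.0, 139.0], [308.0, 88.0], [348.0, 71.0]]
0.35 [[145.0, 110.0], [309.0, 64.0], [349.0, 49.0]]
0.4 [[139.0, 77.0], [309.0, 38.0], [351.0, 26.0]]
0.45 [[132.0, 42.0], [310.0, 11.0], [352.0, 2.0]]
```

View pics/s2z.png

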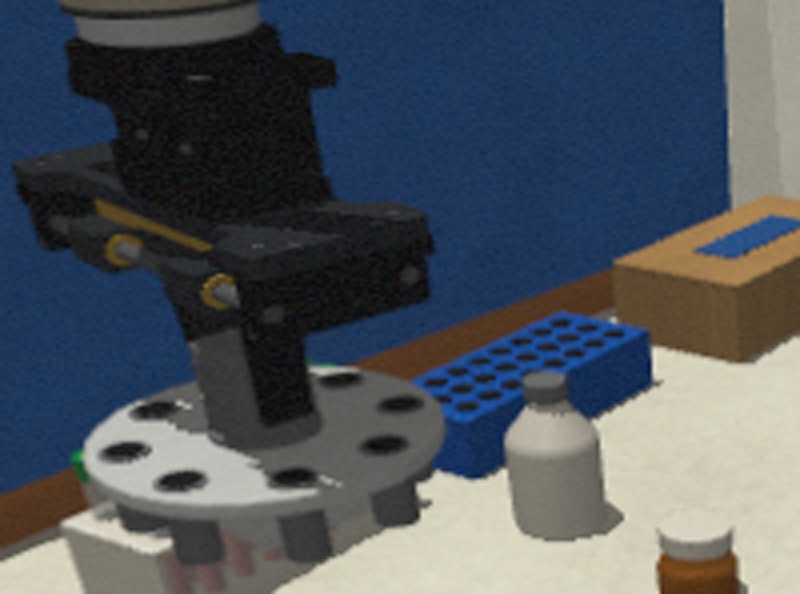

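servo_tool --increments '[[0.8,[0,0,-50],0],[0.8,[0,0,-60],0],[0.8,[0,0,-60],0],[0.8,[0,0,-50],0],[0.8,[0,0,0],0]]'

```text
time_s: 6.78
position: [0.5679, 0.2645, 0.4761]
tcp_rot: [[0.111, 0.994, 0.005], [0.994, -0.111, 0.001], [0.002, 0.005, -1.0]]
force: [0.5, -0.3, -5.3]
opening: 0.411
```

```bash
python3 -c "
from h import *
rel(.514,-.262)
im,d=cap('side','s3');cv2.imwrite('pics/s3z.png',cv2.resize(im[0:140,70:230],None,fx=4.5,fy=4.2,interpolation=2))"
```

```text
t 6.78 p [567.9 264.5 476.1] yaw 83.63 F [ 0.5 -0.3 -5.3] M [-0.03 -0.12  0.01] open 35.8 j [ 14.8  20.9  58.8  -0.  100.   21.1] tilt [0.27 0.07]
  shift mm [-529.3    4.8   -0.9] turn None
```

View pics/s3z.png

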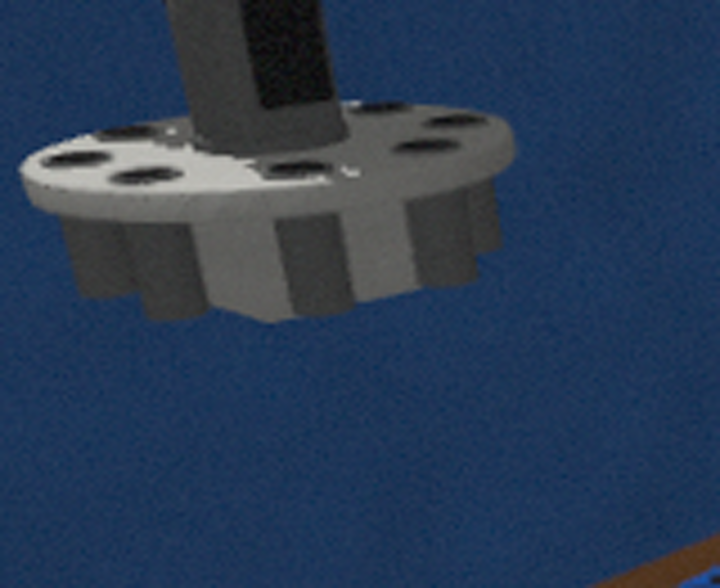

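servo_tool --increments '[[0.8,[0,0,0],9],[0.8,[0,0,0],9],[0.8,[0,0,0],9],[0.8,[0,0,0],9],[0.8,[0,0,0],0]]'

```text
time_s: 7.45
position: [0.5656, 0.2638, 0.4692]
tcp_rot: [[0.673, 0.74, -0.009], [0.74, -0.673, -0.003], [-0.008, -0.005, -1.0]]
force: [-0.2, 1.1, -5.0]
opening: 0.416
```

```bash
python3 -c "
from h import *
rel(.514,-.262)
im,d=cap('side','s4');cv2.imwrite('pics/s4z.png',cv2.resize(im[0:140,70:230],None,fx=4.5,fy=4.2,interpolation=2))"
```

```text
t 7.45 p [565.6 263.8 469.2] yaw 47.74 F [-0.2  1.1 -5. ] M [ 0.   -0.05 -0.03] open 36.2 j [ 14.8  21.1  59.4  -0.  100.   57. ] tilt [-0.53 -0.15]
  shift mm [-423.8  315.5    1.8] turn None
```

View pics/s4z.png

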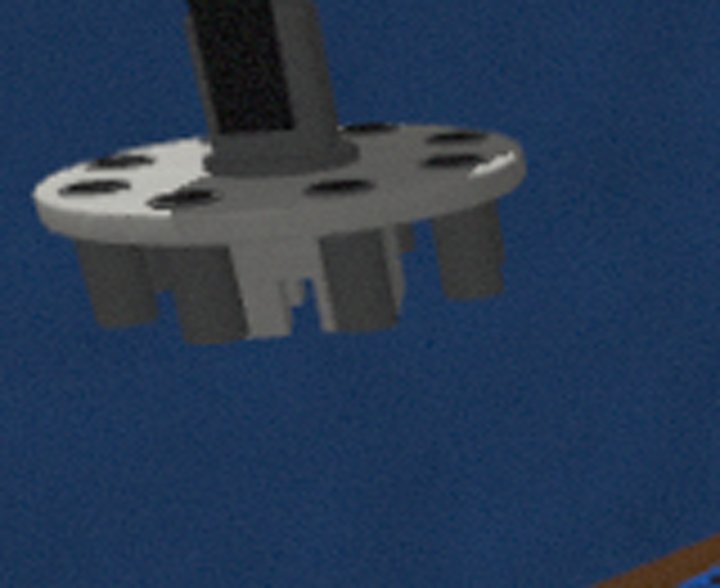

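servo_tool --increments '[[0.8,[-42,31.5,10],0],[0.8,[-42,31.5,20],0],[0.8,[-42,31.5,20],0],[0.8,[-42,31.5,20],0],[0.8,[-42,31.5,20],0]]'

```text
time_s: 8.12
position: [0.5404, 0.0015, 0.3823]
tcp_rot: [[0.672, 0.741, -0.003], [0.741, -0.672, 0.001], [-0.001, -0.002, -1.0]]
force: [1.1, -1.4, -4.8]
opening: 0.412
```

servo_tool --increments '[[0.8,[-42,31.5,20],0],[0.8,[-42,31.5,20],0],[0.8,[-42,31.5,20],0],[0.8,[-42,31.5,20],0],[0.8,[-42,31.5,20],0]]'

```text
time_s: 8.75
position: [0.5154, -0.2594, 0.2824]
tcp_rot: [[0.672, 0.741, -0.002], [0.741, -0.672, 0.002], [0.0, -0.003, -1.0]]
force: [1.1, -0.3, -4.7]
opening: 0.408
```

servo_tool --increments '[[0.8,[0,0,0],-9.5],[0.8,[0,0,0],-9.5],[0.8,[0,0,0],-9.5],[0.8,[0,0,0],-9.5],[0.8,[0,0,0],-9.5]]'

```text
time_s: 9.38
position: [0.5156, -0.2577, 0.2828]
tcp_rot: [[-0.098, 0.995, -0.003], [0.995, 0.098, 0.002], [0.002, -0.002, -1.0]]
force: [-0.5, -0.4, -4.2]
opening: 0.415
```

servo_tool --increments '[[0.8,[0,0,0],-9.5],[0.8,[0,0,0],-9.5],[0.8,[0,0,0],-9.5],[0.8,[0,0,0],-9.5],[0.8,[0,0,0],0]]'

```text
time_s: 10.0
position: [0.5157, -0.2578, 0.2831]
tcp_rot: [[-0.684, 0.73, -0.002], [0.73, 0.684, 0.002], [0.003, -0.0, -1.0]]
force: [-0.2, 0.3, -3.9]
opening: 0.411
```

```bash
python3 -c "
from h import *
rel(.514,-.262,z=.205,yaw=133)"
```

```text
t 10.0 p [ 515.7 -257.8  283.1] yaw 133.12 F [-0.2  0.3 -3.9] M [ 0.04 -0.17 -0.04] open 35.7 j [-37.7  22.8  84.8   0.   72.5 -80.8] tilt [-0.13  0.1 ]
  shift mm [-2.1 -4.1 78.1] turn 0.12
```

servo_tool --increments '[[0.8,[-2,-4,30],0],[0.8,[0,0,40],0],[0.8,[0,0,15],0],[0.8,[0,0,0],0],[0.8,[0,0,0],0]]'

```text
time_s: 10.62
position: [0.5159, -0.2633, 0.2009]
tcp_rot: [[-0.684, 0.73, 0.002], [0.73, 0.684, -0.002], [-0.003, 0.0, -1.0]]
force: [1.2, 0.1, -4.6]
opening: 0.411
```

```bash
python3 - <<'E'
from h import *
from scipy.optimize import least_squares
rel(.514,-.262,z=.145,yaw=133)
z0=bot.read_state()['position'][2]-.0646
for n,bb in (('top',(340,80,520,260)),('side',(270,60,440,200))):
    im,d=cap(n,n+'5')
    m=np.zeros(d.shape,bool);m[bb[1]:bb[3],bb[0]:bb[2]]=1
    P,u,v=pts(n,d,m)
    k=(abs(P[:,2]-(z0+.05))<.006)
    g=P[k]; g=g[np.hypot(g[:,0]-.514,g[:,1]+.262)<.095]
    print(n,len(g),cv2.minEnclosingCircle((g[:,:2]*1000).astype(np.float32)),g[:,2].mean())
    cv2.imwrite(f'pics/{n}5z.png',cv2.resize(im[bb[1]:bb[3],bb[0]:bb[2]],None,fx=3.3,fy=3.3,interpolation=2))
E
```

```text
t 10.62 p [ 515.9 -263.3  200.9] yaw 133.12 F [ 1.2  0.1 -4.6] M [ 0.03 -0.07  0.02] open 35.8 j [-38.1  28.1  90.2   0.   61.5 -81.2] tilt [ 0.13 -0.1 ]
  shift mm [ 2.4 -0.6 55.9] turn 0.12
top 499 ((546.3704833984375, -242.9000701904297), 51.43400573730469) 0.18823629228582836
side 895 ((513.9537353515625, -260.94189453125), 76.79747772216797) 0.18625428208498845
```

View pics/side5z.png

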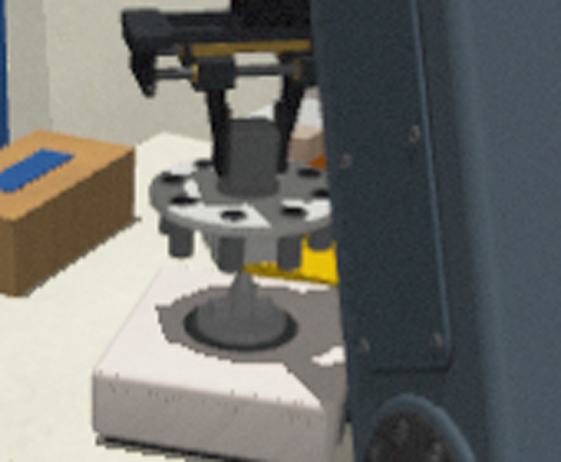

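View pics/top5z.png

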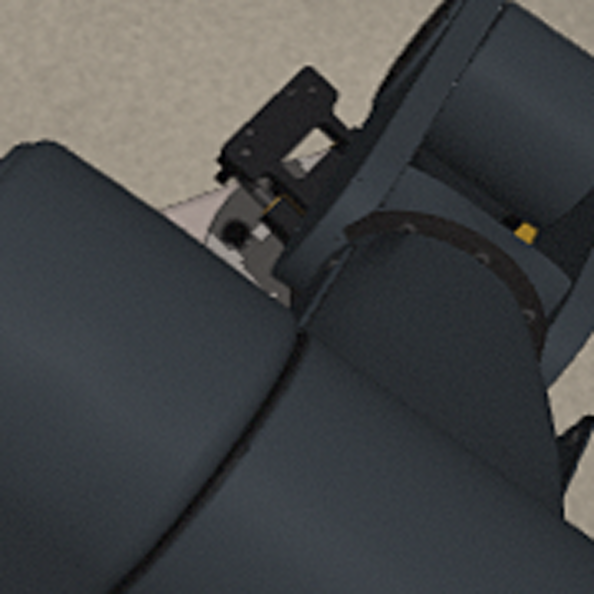

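servo_tool --increments '[[0.8,[2,-0.3,8],0],[0.8,[0,0,8],0],[0.8,[0,0,8],0],[0.8,[0,0,6],0],[0.8,[0,0,0],0]]'

```text
time_s: 11.35
position: [0.5137, -0.2618, 0.1691]
tcp_rot: [[-0.684, 0.73, 0.0], [0.73, 0.684, -0.0], [-0.001, 0.0, -1.0]]
force: [1.8, -1.7, -4.3]
opening: 0.408
```

```bash
python3 -c "
from h import *
rel(.5143,-.262,z=.1586,yaw=133)"
```

```text
t 11.35 p [ 513.7 -261.8  169.1] yaw 133.13 F [ 1.8 -1.7 -4.3] M [-0.15 -0.34  0.03] open 35.5 j [-38.1  30.3  92.3  -0.   57.4 -81.2] tilt [ 0.03 -0.03]
  shift mm [-0.6  0.3 10.5] turn 0.13
```

servo_tool --increments '[[0.8,[-1,0,3],0],[0.8,[0,0,3],0],[0.8,[0,0,0],0]]'

```text
time_s: 11.72
position: [0.5142, -0.2622, 0.1634]
tcp_rot: [[-0.684, 0.73, 0.0], [0.73, 0.684, -0.0], [-0.0, 0.0, -1.0]]
force: [1.1, -0.7, -5.5]
opening: 0.41
```

```bash
python3 -c "
from h import *
rel(.5143,-.262,z=.1586,yaw=133)"
```

```text
t 11.72 p [ 514.2 -262.2  163.4] yaw 133.13 F [ 1.1 -0.7 -5.5] M [-0.13 -0.35 -0.01] open 35.7 j [-38.1  30.8  92.4   0.   56.7 -81.2] tilt [ 0.02 -0.02]
  shift mm [0.  0.2 4.8] turn 0.13
```

servo_tool --increments '[[0.8,[-0.5,0,2],0],[0.8,[0,0,2],0],[0.8,[0,0,2],0],[0.8,[0,0,0],0]]'

```text
time_s: 12.22
position: [0.5142, -0.2623, 0.1573]
tcp_rot: [[-0.684, 0.73, -0.0], [0.73, 0.684, 0.0], [0.0, -0.0, -1.0]]
force: [0.8, 0.1, -5.6]
opening: 0.41
```

```bash
python3 -c "
from h import *
rel(.5143,-.262,z=.1586,yaw=133)"
```

```text
t 12.22 p [ 514.2 -262.3  157.3] yaw 133.14 F [ 0.8  0.1 -5.6] M [-0.13 -0.22 -0.03] open 35.7 j [-38.1  31.3  92.7   0.   56.  -81.3] tilt [-0.02  0.01]
  shift mm [ 0.2  0.3 -1.3] turn 0.14
```

servo_tool --increments '[[0.8,[0,0,1.5],0],[0.8,[0,0,1.5],0],[0.8,[0,0,0],0]]'

```text
time_s: 12.6
position: [0.5143, -0.2624, 0.1544]
tcp_rot: [[-0.684, 0.73, -0.0], [0.73, 0.684, 0.0], [0.0, 0.0, -1.0]]
force: [1.3, -0.4, -5.0]
opening: 0.411
```

```bash
python3 -c "
from h import *
rel(.5143,-.262,z=.1446,yaw=133)"
```

```text
t 12.6 p [ 514.3 -262.4  154.4] yaw 133.14 F [ 1.3 -0.4 -5. ] M [-0.08 -0.32  0.01] open 35.8 j [-38.1  31.6  92.8   0.   55.6 -81.3] tilt [-0.    0.01]
  shift mm [0.3 0.3 9.8] turn 0.14
```

servo_tool --increments '[[0.8,[0,0,2],0],[0.8,[0,0,2],0],[0.8,[0,0,1],0],[0.8,[0,0,0],0]]'

```text
time_s: 13.1
position: [0.5143, -0.2624, 0.1494]
tcp_rot: [[-0.684, 0.73, -0.0], [0.73, 0.684, 0.0], [0.0, -0.0, -1.0]]
force: [-0.2, -0.6, -5.7]
opening: 0.411
```

```bash
python3 -c "
from h import *
rel(.5143,-.262,z=.1446,yaw=133)"
```

```text
t 13.1 p [ 514.3 -262.4  149.4] yaw 133.13 F [-0.2 -0.6 -5.7] M [-0.06 -0.25  0.01] open 35.8 j [-38.1  32.   93.   -0.   55.  -81.2] tilt [-0.01  0.01]
  shift mm [0.3 0.3 4.8] turn 0.13
```

servo_tool --increments '[[0.8,[0,0,1.5],0],[0.8,[0,0,1.5],0],[0.8,[0,0,1],0],[0.8,[0,0,0],0]]'

```text
time_s: 13.6
position: [0.5143, -0.2624, 0.1454]
tcp_rot: [[-0.684, 0.73, -0.0], [0.73, 0.684, 0.0], [0.0, -0.0, -1.0]]
force: [1.0, 0.2, -4.7]
opening: 0.414
```

```bash
python3 -c "
from h import *
rel(.5143,-.262,z=.1446,yaw=133)"
```

```text
t 13.6 p [ 514.3 -262.4  145.4] yaw 133.14 F [ 1.   0.2 -4.7] M [-0.06 -0.28 -0.03] open 36.0 j [-38.1  32.3  93.2   0.   54.5 -81.3] tilt [-0.  0.]
  shift mm [0.3 0.2 0.8] turn 0.14
```

servo_tool --increments '[[0.8,[0,0,0.8],0],[0.8,[0,0,0.8],0],[0.8,[0,0,0],0]]'

```text
time_s: 13.98
position: [0.5143, -0.2624, 0.1445]
tcp_rot: [[-0.684, 0.73, 0.0], [0.73, 0.684, -0.0], [-0.0, -0.0, -1.0]]
force: [-1.1, 0.5, 1.5]
opening: 0.409
```

```bash
python3 -c "
from h import *
rel(.5143,-.262,z=.1446,yaw=133)
im,d=cap('side','s6');cv2.imwrite('pics/s6z.png',cv2.resize(im[90:220,280:400],None,fx=4.5,fy=4.5,interpolation=2))"
```

```text
t 13.97 p [ 514.3 -262.4  144.5] yaw 133.14 F [-1.1  0.5  1.5] M [ 0.06 -0.02 -0.01] open 35.6 j [-38.1  32.4  93.3  -0.   54.4 -81.3] tilt [ 0.01 -0.01]
  shift mm [ 0.3  0.2 -0.1] turn 0.14
```

View pics/s6z.png

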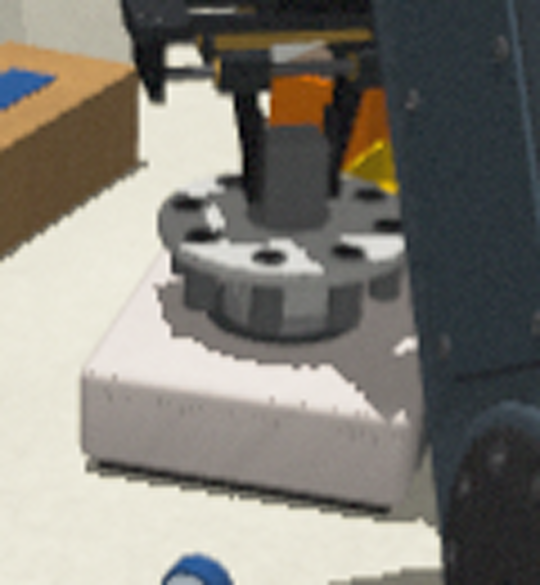

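servo_tool --increments '[[0.8,[0,0,0],-2],[0.8,[0,0,0],-2],[0.8,[0,0,0],-2]]'

```text
time_s: 14.4
position: [0.515, -0.2633, 0.1445]
tcp_rot: [[-0.757, 0.654, 0.002], [0.654, 0.757, -0.002], [-0.002, 0.0, -1.0]]
force: [-0.9, -2.9, 3.1]
opening: 0.414
```

```bash
python3 -c "
from h import *
rel(.5143,-.2624,z=.1446,yaw=133)"
```

```text
t 14.4 p [ 515.  -263.3  144.5] yaw 139.19 F [-0.9 -2.9  3.1] M [-0.47 -0.12 -0.43] open 36.0 j [-38.1  32.4  93.2  -0.   54.3 -87.3] tilt [ 0.11 -0.09]
  shift mm [ 1.1  0.2 -0.1] turn 6.19
```

servo_tool --increments '[[0.8,[0,0,0],-2],[0.8,[0,0,0],-2]]'

```text
time_s: 14.65
position: [0.5149, -0.2633, 0.1445]
tcp_rot: [[-0.801, 0.598, 0.002], [0.598, 0.801, -0.002], [-0.002, -0.0, -1.0]]
force: [-1.0, -3.4, 3.4]
opening: 0.411
```

```bash
python3 -c "
from h import *
rel(.5143,-.2624,z=.1446,yaw=133)"
```

```text
t 14.65 p [ 514.9 -263.3  144.5] yaw 143.25 F [-1.  -3.4  3.4] M [-0.66 -0.08 -0.41] open 35.7 j [-38.1  32.4  93.2  -0.   54.3 -91.4] tilt [ 0.09 -0.1 ]
  shift mm [ 1.   0.4 -0.1] turn 10.25
```

servo_tool --increments '[[0.8,[0,0,0],-2],[0.8,[0,0,0],-2],[0.8,[0,0,0],-2],[0.8,[0,0,0],-2],[0.8,[0,0,0],0]]'

```text
time_s: 15.28
position: [0.5147, -0.2632, 0.1445]
tcp_rot: [[-0.877, 0.48, 0.001], [0.48, 0.877, -0.002], [-0.002, -0.001, -1.0]]
force: [-0.9, -4.9, 5.0]
opening: 0.409
```

```bash
python3 -c "
from h import *
rel(.5143,-.2624,z=.1446,yaw=133)
im,d=cap('side','s7');cv2.imwrite('pics/s7z.png',cv2.resize(im[90:220,280:400],None,fx=4.5,fy=4.5,interpolation=2))"
```

```text
t 15.28 p [ 514.7 -263.2  144.5] yaw 151.3 F [-0.9 -4.9  5. ] M [-0.83 -0.02 -0.14] open 35.6 j [-38.1  32.4  93.2  -0.1  54.3 -99.4] tilt [ 0.05 -0.11]
  shift mm [ 0.8  0.6 -0.1] turn 18.3
```

View pics/s7z.png

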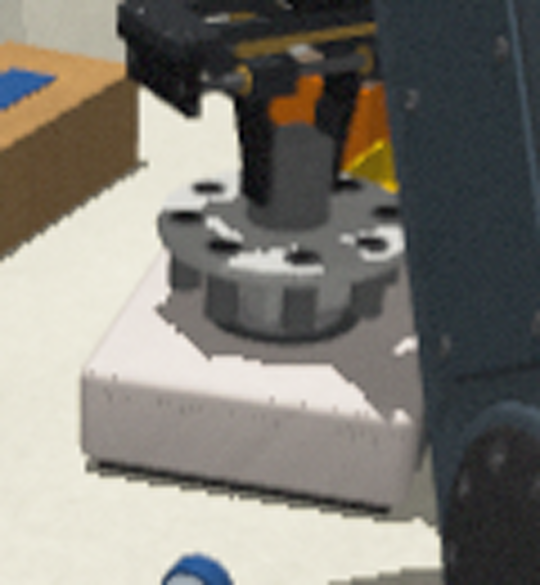

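servo_tool --increments '[[0.8,[0,0,0],2],[0.8,[0,0,0],3],[0.8,[0,0,0],3],[0.8,[0,0,0],3],[0.8,[0,0,0],3]]'

```text
time_s: 15.95
position: [0.5155, -0.2626, 0.1444]
tcp_rot: [[-0.735, 0.678, 0.002], [0.678, 0.735, -0.002], [-0.003, 0.0, -1.0]]
force: [1.6, -2.6, 4.7]
opening: 0.411
```

servo_tool --increments '[[0.8,[0,0,0],3],[0.8,[0,0,0],3],[0.8,[0,0,0],3],[0.8,[0,0,0],3]]'

```text
time_s: 16.45
position: [0.5159, -0.2627, 0.1444]
tcp_rot: [[-0.578, 0.816, 0.003], [0.816, 0.578, -0.002], [-0.003, 0.001, -1.0]]
force: [1.2, -2.6, 3.2]
opening: 0.413
```

```bash
python3 -c "
from h import *
rel(.5143,-.2624,z=.1446,yaw=114.6)"
```

```text
t 16.45 p [ 515.9 -262.7  144.4] yaw 125.33 F [ 1.2 -2.6  3.2] M [-0.51 -0.64  0.52] open 36.0 j [-38.   32.4  93.2   0.   54.2 -73.4] tilt [ 0.18 -0.11]
  shift mm [ 1.2 -1.1 -0.2] turn 10.73
```

servo_tool --increments '[[0.8,[0,0,0],3],[0.8,[0,0,0],3],[0.8,[0,0,0],3],[0.8,[0,0,0],2],[0.8,[0,0,0],0]]'

```text
time_s: 17.08
position: [0.5161, -0.2629, 0.1445]
tcp_rot: [[-0.41, 0.912, 0.004], [0.912, 0.41, -0.002], [-0.003, 0.003, -1.0]]
force: [3.8, -3.3, 3.1]
opening: 0.411
```

```bash
python3 -c "
from h import *
rel(.5143,-.2624,z=.1446,yaw=114.6)
im,d=cap('side','s8');cv2.imwrite('pics/s8z.png',cv2.resize(im[90:220,280:400],None,fx=4.5,fy=4.5,interpolation=2))"
```

```text
t 17.07 p [ 516.1 -262.9  144.5] yaw 114.19 F [ 3.8 -3.3  3.1] M [-0.51 -1.05  0.16] open 35.8 j [-38.1  32.4  93.2   0.1  54.2 -62.3] tilt [ 0.22 -0.09]
  shift mm [ 1.2 -1.5 -0.1] turn -0.41
```

View pics/s8z.png

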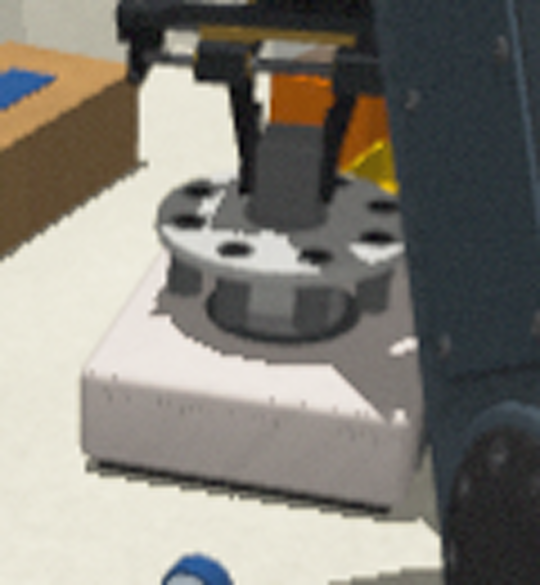

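servo_tool --increments '[[0.4,[0,0,0],0],[0.2,[0,0,0],0],[0,[0,0,0],0],[0,[0,0,0],0],[0,[0,0,0],0]]'

```text
time_s: 17.75
position: [0.5141, -0.2622, 0.1438]
tcp_rot: [[-0.409, 0.913, -0.001], [0.913, 0.409, 0.001], [0.001, -0.0, -1.0]]
force: [-0.2, -0.0, 0.2]
opening: 0.892
```

```bash
python3 -c "
from h import *
rel(.5143,-.2624,z=.25)"
```

```text
t 17.75 p [ 514.1 -262.2  143.8] yaw 114.14 F [-0.2 -0.   0.2] M [ 0.04 -0.09  0.05] open 77.6 j [-38.1  32.4  93.3   0.   54.3 -62.3] tilt [-0.03  0.03]
  shift mm [-2.000e-01  1.000e-01 -1.062e+02] turn None
```

servo_tool --increments '[[0,[0,0,-10],0],[0,[0,0,-25],0],[0,[0,0,-40],0],[0,[0,0,-50],0],[0,[0,0,-20],0]]'

```text
time_s: 18.38
position: [0.5156, -0.2633, 0.2933]
tcp_rot: [[-0.409, 0.913, 0.005], [0.913, 0.409, -0.004], [-0.006, 0.003, -1.0]]
force: [0.7, 0.9, -0.2]
opening: 1.0
```

servo_tool --increments '[[0,[0,40,0],0],[0,[0,50,-10],0],[0,[0,50,0],0],[0,[0,30,0],0],[0,[0,0,0],0]]'

```text
time_s: 19.0
position: [0.6709, -0.1915, 0.299]
tcp_rot: [[-0.411, 0.911, 0.001], [0.911, 0.411, -0.0], [-0.0, 0.001, -1.0]]
force: [0.1, 0.4, -0.2]
opening: 1.004
```

```bash
python3 - <<'E'
from h import *
rel()
for n,bb in (('side',(270,80,440,210)),('top',(350,100,500,240))):
    im,d=cap(n,n+'9')
    m=np.zeros(d.shape,bool);m[bb[1]:bb[3],bb[0]:bb[2]]=1
    P,u,v=pts(n,d,m); P=P[np.hypot(P[:,0]-.514,P[:,1]+.262)<.09]
    g=P[(P[:,2]>.122)&(P[:,2]<.137)]; print(n,'disc',len(g),cv2.minEnclosingCircle((g[:,:2]*1000).astype(np.float32)),np.median(g[:,2]))
    A=np.c_[g[:,:2],np.ones(len(g))];print('plane',np.linalg.lstsq(A,g[:,2],rcond=None)[0])
    g=P[(P[:,2]>.174)&(P[:,2]<.19)]; print('grip',len(g),cv2.minAreaRect((g[:,:2]*1000).astype(np.float32)) if len(g) else '',np.median(g[:,2]) if len(g) else '')
    for th in ('jar','bottle','big_tube'):
        for r in bot.trace(n,th)[:1]:
            print(th,round(r['p'],2),np.round(r['bbox']),np.round(np.median(pts(n,d,r['region'])[0],0),3))
cv2.imwrite('pics/s9z.png',np.load('pics/side9.npz')['im'])
E
```

```text
t 19.0 p [ 670.9 -191.5  299. ] yaw 114.3 F [ 0.1  0.4 -0.2] M [ 0.   -0.1   0.01] open 87.3 j [-25.1  32.5  65.2   0.   82.2 -49.4] tilt [ 0.03 -0.  ]
  shift mm [0. 0. 0.] turn None
side disc 1024 ((514.1888427734375, -262.1669921875), 76.86882781982422) 0.13043872600175843
plane [ 0.01444852 -0.00015877  0.12278836]
grip 96 ((513.2349853515625, -259.8606262207031), (35.07102966308594, 33.49126434326172), 24.798019409179688) 0.17880655075642873
jar 0.74 [253. 196. 277. 226.] [0.551 0.017 0.038]
bottle 0.58 [215. 151. 242. 202.] [ 0.685 -0.004  0.063]
top disc 89 ((502.55841064453125, -328.62353515625), 30.12025260925293) 0.1321037796734985
plane [0.06387963 0.27894316 0.19165069]
grip 0  
bottle 0.92 [301.  89. 327. 121.] [ 0.687 -0.016  0.086]
```

View pics/s9z.png

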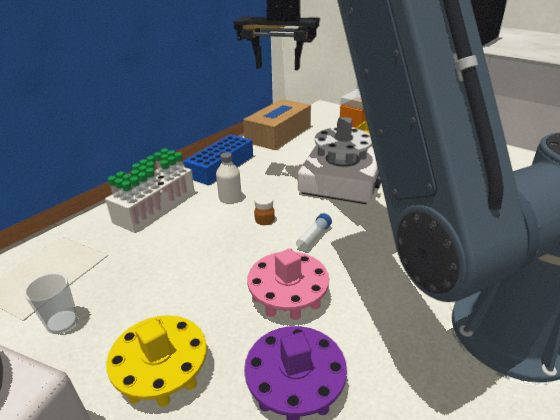

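```bash
python3 -c "
from rig import bot
print(bot.hand_in())"
```

```text
the job is handed in; nothing more can be done
None
```

The silver rotor is fully home on the spindle and released, and I handed the job in after about 19 s of robot time; no verdict was reported.

**Seating:** I gripped the rotor, lifted it to the side camera to see which way its slot runs, and turned it to the key direction I had read from the first pictures. It slid down over the key with no search. It met the flange with the tool at 144.5 mm, against 144.6 mm expected.

**Proving the drive:** Still seated, I turned the rotor 18° anticlockwise from its seated heading. I then turned it 37° clockwise, ending 19° past that heading the other way. The drive joint itself cannot be read. Allowing for the slack, the spindle turned about 11 to 18° anticlockwise and 12 to 19° clockwise of its start. The brake moment showed at the wrist in both directions, so the key was driving the spindle.

**Last checks:**
- **Height:** the side camera put the disc's top at 130.4 mm, where 130 mm is fully home.
- **Centre:** it lies within about 1 mm of the spindle's estimated axis.
- **Tilt:** about 0.014 rad.
- **Grip:** its heading matched the tool's, so it did not slip.
- **Gripper:** open and clear of everything.
- **Bystanders:** the jar and bottle measured unmoved. The network did not find the lying sample tube in the final pictures; in the side picture it lies where it was at the start.
- **Top camera:** the arm blocked its view of the rotor, so its numbers at the end were useless.

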